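Draw the sprung safety bolt of a slide case

TASK

Unbolt the lid of the grey microscope-slide case: press the spring catch paddle down with one fingertip and, while still holding it down, push the bolt's upright tab with the other fingertip all the way away from the keeper. Then let go, so that the catch springs fully back up and locks the bolt open. Only touch and push: do not move or lift the specimen jar on the lid, the reagent bottle or the petri dish.

Things in the scene. Friction and masses are not known exactly. Their poses are not given: they have to be found in the camera images.
- case: Grey sheet-metal slide case, 300 x 260 x 75 mm (x, y, z), fixed on the bench, turned up to 0.5 rad from the robot's axes. Origin: centre of its underside; z up; the lid's surface is at z = 75 mm. Its +x is the direction in which the bolt is drawn open; the keeper is on the fixed deck at its -x end. Offsets in the other entries are in this frame, heights above the lid.
- tab_top (a point): Centre of the top of the bolt's upright tab; moves with the bolt; shut: case x = 0, y = -27.5 mm. Tab 12 mm thick (x), 26 mm wide (y), top 54 mm above the lid, standing on a flat bar 16 mm wide whose top is at 18 mm. Push its -x face towards +x; for 80 mm on that side all is clear above 24 mm over the lid. Guides and keeper on the bar are at most 24 mm high.
- bolt (a joint): Bolt travel in m along the case's +x: 0 shut, 0.040 fully open at its stop. 1.5 N friction; stays where left. With the catch up it is blocked after 2 mm; it passes when the catch is at least 6 mm down, and lies over the catch's tooth from 2 to 34 mm; beyond 34 mm the catch can spring up and locks it open. Press the catch before pushing the bolt.
- paddle_top (a point): Centre of the top face of the catch's steel paddle, a flat bar 110 mm long (x), 28 mm wide (y), 4 mm thick, beside the bolt. At rest its top is 38 mm above the lid, at case x = +5, y = +27.5 mm (55 mm sideways from the tab's centre, 16 mm below the tab's top). It stays level and only moves up and down; a fingertip may slide along it while pressing.
- catch (a joint): How far the catch paddle is pressed down, in m: 0 up (rest), 0.012 hard stop. Spring: 3 N at the start of the travel, 4.8 N at 6 mm, 6.6 N at 12 mm. Springs back up when let go, unless the bolt lies over its tooth. About 9 mm is a good depth.
- jar: Small clear specimen jar, 34 mm diameter, 42 mm high, standing loose on the lid in the corner at about x = +100 mm, y = -95 mm of the case. Origin: centre of its underside. To be left alone.
- reagent: Amber reagent bottle, 56 mm diameter, 115 mm high, standing loose on the bench at one side of the case, about 220 mm from its middle. Origin: centre of its underside. To be left alone.
- dish: Clear closed petri dish, 92 mm diameter, 17 mm high, lying loose on the bench at the other side of the case. Origin: centre of its underside. To be left alone.

How it is judged (in metres and radians):
On the way, in this order (a step that is already met when the one before it is completed fails the run):
1. a fingertip holds the catch at least 6 mm down while the bolt is still shut (value of joint catch above 0.006 m and contact force between the fingers and catch above 1 N and value of joint bolt below 0.008 m), for 0.1 s.
2. the bolt is being drawn (15 to 33 mm) by a finger while a fingertip still holds the catch down (value of joint bolt between 0.015 and 0.033 m and contact force between the fingers and bolt above 0.3 N and contact force between the fingers and catch above 1 N), for 0.02 s.
At the end, for the whole second after the job is handed in: The bolt is drawn at least 34 mm of its 40 mm, the catch has sprung back up (within 2 mm of rest) behind it, and jar, bottle and dish are within 20 mm of where they stood (value of joint bolt above 0.034 m and value of joint catch below 0.002 m and distance of each of jar, reagent, dish from where it was at the start of the episode below 0.02 m); the robot touches nothing.
It fails at once if the specimen jar, reagent bottle or petri dish is moved more than 20 mm or lifted (distance of any of jar, reagent, dish from where it was at the start of the episode above 0.02 m).
It fails at once if the jar or the bottle is tipped over (angle between any of jar, reagent's own z axis and vertical above 0.5 rad).
It also fails if it takes over 32 s, if anything falls off the work surface, if the arm or the gripper's body presses on something with over 40 N, if the wrist force passes 120 N, or if a joint passes its speed limit or range.

ROBOT

A 7-joint arm with a two-finger parallel gripper is mounted at the origin on the work surface. World frame = base frame: x ahead of the robot, y to its left, z up, the work surface at z = 0. Lengths are in m, angles in degrees, forces in N, time in s.
With the tool pointing down it reaches from about 0.425 to 0.875 m from the base axis. Payload 4.7 kg.
Tool frame: the origin (TCP) lies on the mounting face of the last link; the fingertips stand 182 mm ahead of it and the grasp point (between the pads) lies 164 mm ahead of it; z points along the fingers, x is the direction in which the jaws open and shut, and the axes are right-handed (so a half turn about z gives the same grasp; the last joint's range is limited). The gripper opens to 87 mm and grips with 3 to 60 N. Pads are 19 mm wide; open, the fingers measure 117 mm over their backs; the gripper's body (75 mm by 190 mm) begins 51 mm behind the grasp point.
Start: joints at [-75.166, 18.392, -4.016, 83.108, 1.295, 78.541, -3.26], TCP at [0.158, 0.631, 0.405] pointing down, gripper open.
Joint ranges: [-163.93, 163.93], [-17.29, 119.83], [-79.2, 71.16], [3.27, 140.29], [-89.18, 269.18], [5.43, 117.66], [-154.24, 154.24]. Speed limits (degrees/s): [147.25, 147.25, 180, 180, 180, 180, 180].

INTERFACE

Orientations are given as [roll, pitch, yaw] about the fixed x, y, z axes, in that order (R = Rz(yaw) Ry(pitch) Rx(roll)).
In Python, from cell import status, cams, env, outline_of, landmark_of gives the robot as it stands. The module is installed in compiled form; this text tells all that it offers.
- The arm moves only by the tool jog_arm, never from a script. Its argument "rows" is a list of rows, each a list of 7 numbers: the closure, from 0 (fully open) to 1 (shut), then the shift along the tool's x, y, z in m, then the turn, a rotation vector about the tool's x, y, z in degrees. A call has 1 to 12 rows; each row shifts and turns the commanded pose from where the row before left it, along the tool's axes as they then stand; what a row does not reach is not made up. A row lasts 1/12 s, in which the tool goes at most 41.7 mm and 7.16 degrees, less where a joint would pass 70% of its speed; a pose out of reach is approached as far as the arm can. A call with a gripper value outside its range is refused whole. The fingers move at their own pace and stop on an object; "grip_force" is the grip in N (left out, the last holds). Time passes only in rows, so rows that do not move let the fingers close. It gives the time, the measured TCP pose, the force and the opening at its end, in the units of the state.
- status.get_obs(): the state, without advancing time (a new reading comes with each control period).
- cams.read_camera(name): name is "side" or "top"; returns (picture, depth): 400x640x3 uint8, red, green, blue; 400x640 float32, m along the optical axis (not along the pixel's ray), 0 where there is no reading.
- cams.camera_params(name): a dict with "vfov" (degrees; the focal length in pixels is half the picture's height over the tangent of half this angle, whatever the lens; pixels are square), "cx", "cy" (the principal point, pixels), "eye" and "attitude" of the camera in the world. Camera axes: x right, y up, looking along -z (the intrinsics and any distortion apply to the point x, -y, -z); pixel columns grow to the right and rows downward; lengths in m; the calibration is good to about 2 mm. A picture is of the moment at which its call begins. camera_params takes no time and is no camera call.
- env.sign_off(): hands the job in, once; it reports no verdict.
Trained networks look in the newest picture that a camera, given by its name, has taken for a name from the list of things; names that differ only in an ending like _2 or _b are one class to them, and where a whole thing is asked for, a point or a joint stands for the part that bears it (a point fixed in the world has none). Each returns a list of dicts, best first, with "conf" (0 to 1); they miss things now and then, are a little off and sometimes report something else, mostly with a low value. They report only what shows in the picture. A call takes as long as a camera call.
- outline_of(camera, name): "pixels" (400x640 bool, what is visible of it) and "box" ([left, top, right, bottom] in pixels, round what is visible of it).
- landmark_of(camera, name): "position" ([row, column] in pixels: a listed point, or the origin of a listed thing).
The state is a dict: "time_s": time; "qpos": joint angles; "joint_velocities": joint speeds; "effort": joint torques, N m; "tool_pos": TCP position; "tool_rot": TCP orientation; "force": force on the tool from outside, world axes, zero at the start; "wrist_torque": the same for the moment, N m; "grip_width": finger opening in m.
Only numpy, scipy, OpenCV 4.12 (cv2) and the standard library are available. Lean on these libraries where they do the work, as an engineer would, in place of code of your own. Each camera call takes 0.05 s, during which the arm holds its last target. There are 200 camera calls.

## Working session

There is one attempt and no reset: what is moved stays moved. The work goes in short steps, Python scripts to look and compute and a tool call to move; the robot and the scene stay as the last step left them, time stands still between calls to the robot, and variables do not carry over. Pictures are saved under pics/ and viewed, about 8 in all and at most 12, crops included, and the job is handed in when it is done.

Besides the shell and the picture viewer there is one more tool, called after "Call:" as name(argument=value, ...), one argument or row to a line, values as JSON. jog_arm: Moves the arm, as the interface text tells. Its arguments: {"type":"object","properties":{"rows":{"type":"array"},"grip_force":{"type":"number"}},"required":["rows"]}

```bash
mkdir -p pics; cat > h.py <<'E'
import numpy as np, cv2
from cell import status, cams, env, outline_of, landmark_of
from scipy.spatial.transform import Rotation as Ro
def P(n):
    p=cams.camera_params(n); return p
def ray(n,row,col):
    p=P(n); f=200/np.tan(np.radians(p['vfov'])/2)
    a=np.array(p['attitude'],float)
    R=a if a.shape==(3,3) else (Ro.from_quat(a).as_matrix() if a.size==4 else Ro.from_euler('xyz',a,degrees=True).as_matrix())
    d=np.array([(col-p['cx'])/f,-(row-p['cy'])/f,-1.])
    return np.array(p['eye'],float),R@d
def pt(n,row,col,depth):
    e,d=ray(n,row,col); return e+d*depth
def tri(r1,r2):
    (a,u),(b,v)=r1,r2
    s=np.linalg.lstsq(np.c_[u,-v],b-a,rcond=None)[0]
    p,q=a+u*s[0],b+v*s[1]; return (p+q)/2,np.linalg.norm(p-q)
E
python3 - <<'E'
from h import *
for n in('side','top'):print(n,P(n))
I={}
D={}
for n in('side','top'):
    im,d=cams.read_camera(n);D[n]=d;cv2.imwrite(f'pics/{n}0.png',im[:,:,::-1])
for t in('tab_top','paddle_top','case','jar','reagent','dish'):
    L={n:landmark_of(n,t) for n in('side','top')}
    for n in L:
        for l in L[n][:2]:
            r,c=l['position'];dd=D[n][int(r),int(c)]
            print(t,n,np.round([r,c,l['conf']],2),np.round(pt(n,r,c,dd),4) if dd else 0)
    if L['side'] and L['top']:
        print(' tri',tri(ray('side',*L['side'][0]['position']),ray('top',*L['top'][0]['position'])))
print(status.get_obs())
E
```

```text
side {'vfov': 50.54475416158312, 'cx': 313.979275558036, 'cy': 196.4528602581343, 'eye': array([ 0.49943846, -0.61652309,  0.73825285]), 'attitude': array([47.26708682,  0.65213758, -7.68946254])}
top {'vfov': 49.0251864931196, 'cx': 311.7707396224359, 'cy': 205.9654040521848, 'eye': array([0.54381567, 0.07645728, 1.06643068]), 'attitude': array([  3.783249  ,  -0.42658638, -88.34180387])}
tab_top top [230.5 395.9   0.6] [ 0.5593 -0.1169  0.0943]
paddle_top side [235.6  312.3    0.72] [ 0.5644 -0.0575  0.1131]
paddle_top top [224.7  369.4    0.97] [ 0.5699 -0.055   0.1146]
 tri (array([ 0.56731857, -0.05537935,  0.11063757]), np.float64(0.005344388107800337))
case side [277.4  310.3    0.67] [ 0.5506 -0.1287  0.0746]
case top [246.9 467.2   0.6] [ 0.5264 -0.3034  0.017 ]
case top [2.299e+02 3.942e+02 3.700e-01] [ 0.5605 -0.1131  0.0942]
 tri (array([ 0.53468032, -0.23198992,  0.21561432]), np.float64(0.010084352765000732))
jar side [302.7  370.8    0.73] [ 0.6487 -0.209   0.0891]
jar top [190.5  428.9    0.64] [ 0.6486 -0.1844  0.1116]
 tri (array([ 0.6533617 , -0.19612662,  0.068668
[... 290 characters left out ...]
0194]
{'time_s': 0.7, 'qpos': array([-75.16576225,  18.38905328,  -4.0169904 ,  83.10623348,
         1.29511003,  78.54174923,  -3.26005374]), 'joint_velocities': array([ 0.04821507, -0.00196898,  0.01276397,  0.02316212, -0.02541611,
       -0.11883604, -0.08147978]), 'effort': array([ 2.88773917e-04, -4.90948391e+01, -4.02939962e-01, -3.12712812e+01,
       -6.38497481e-02,  3.32068687e-02,  1.32486321e-05]), 'tool_pos': array([0.1575516 , 0.63061823, 0.40483077]), 'tool_rot': array([ 1.79997423e+02, -8.10580382e-03,  7.59753424e+01]), 'force': array([-0.315559  ,  0.08251409, -0.15215861]), 'wrist_torque': array([-0.04269396,  0.05215717,  0.02249081]), 'grip_width': 0.08725012026518332}
```

View pics/top0.png

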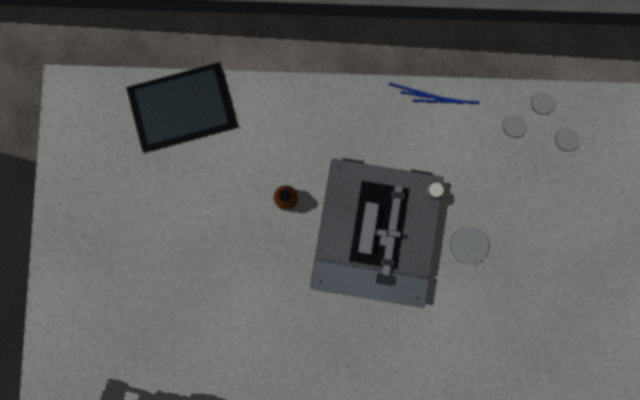

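View pics/side0.png

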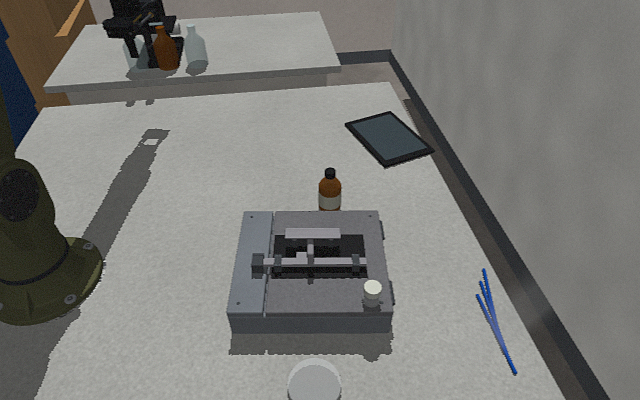

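Top view: the case has its paddle at about col 368, row 228 and the tab at about (390, 236). The keeper is at the bottom (388, 275), so case +x points up the image. The bottle is at (286, 197), the dish at (469, 245) and the jar at (436, 190). Side view: the same layout, with the paddle at (312, 234), the tab at (310, 248) and the arm clear of the case. Next I'll fit the paddle and tab from the depth clouds.

```bash
cat >> h.py <<'E'
def cloud(n,d):
    p=P(n); f=200/np.tan(np.radians(p['vfov'])/2)
    v,u=np.mgrid[:400,:640]
    R=Ro.from_euler('xyz',p['attitude'],degrees=True).as_matrix()
    c=np.stack([(u-p['cx'])/f*d,-(v-p['cy'])/f*d,-d],-1)
    return c@R.T+p['eye']
def rect(q):
    (c,s,a)=cv2.minAreaRect((q[:,:2]*1000).astype(np.float32)); return np.round(c,1),np.round(s,1),round(a,1)
E
python3 - <<'E'
from h import *
for n in('side','top'):
    im,d=cams.read_camera(n);C=cloud(n,d)
    box=(abs(C[...,0]-.57)<.2)&(abs(C[...,1]+.1)<.16)&(d>0)
    print(n,'bench z',np.median(C[(abs(C[...,0]-.6)<.3)&(C[...,2]<.02)&(d>0)][:,2]))
    for nm,lo,hi,w in(('lid',.068,.082,.2),('paddle',.107,.119,.07),('tab',.122,.14,.07)):
        m=box&(C[...,2]>lo)&(C[...,2]<hi)&(abs(C[...,0]-.57)<w)
        k,lab,st,_=cv2.connectedComponentsWithStats(m.astype(np.uint8))
        for i in sorted(range(1,k),key=lambda i:-st[i,4])[:3]:
            q=C[lab==i]
            if len(q)>5: print(nm,len(q),rect(q),'z',np.round(np.percentile(q[:,2],[5,50,95]),4),'mean',q.mean(0).round(4))
    for t in('paddle_top','tab_top'):
        for o in outline_of(n,t)[:2]:
            q=C[o['pixels']&(d>0)];print(t,'outline',round(o['conf'],2),o['box'],rect(q))
E
```

```text
side bench z 0.0006251984254708187
lid 9785 (array([592.3, -81.3]), array([262.2, 234.1]), 82.3) z [0.0734 0.076  0.0787] mean [ 0.5891 -0.1022  0.076 ]
lid 3153 (array([439.5, -64. ]), array([255.5,  66.3]), 82.3) z [0.0732 0.0756 0.0776] mean [ 0.4368 -0.0811  0.0755]
paddle 606 (array([564.1, -50.2]), array([ 30. , 109.5]), 81.5) z [0.1115 0.1136 0.1154] mean [ 0.5643 -0.0509  0.1135]
paddle 33 (array([ 637.9, -195.1]), array([18.7,  4. ]), 88.2) z [0.1083 0.1158 0.1182] mean [ 0.6379 -0.1971  0.1146]
paddle 27 (array([ 551.4, -115.9]), array([3.3, 9.6]), 84.8) z [0.1077 0.1129 0.1178] mean [ 0.5516 -0.1158  0.1128]
tab 75 (array([ 553.1, -104.5]), array([27.1,  9.4]), 82.8) z [0.1254 0.1291 0.1313] mean [ 0.553  -0.1061  0.1287]
paddle_top outline 0.56 [285.1, 227.6, 337.1, 242.2] (array([566.9, -31.4]), array([ 68.1, 109.1]), 81.3)
paddle_top outline 0.48 [315.4, 169.3, 337.4, 213.5] (array([652. , 170.7]), array([145.9,  51.7]), 60.9)
tab_top outline 0.95 [261.2, 242.6, 370.0, 267.6] (array([565.7, -94.1]), array([ 52.5, 198.4]), 78.4)
tab_top outline 0.6 [286.4, 359.5, 339.9, 
[... 396 characters left out ...]
.1115 0.1145 0.1169] mean [ 0.5648 -0.0518  0.1143]
paddle 6 (array([555.3, -93.4]), array([1. , 8.9]), 81.9) z [0.1083 0.1162 0.1175] mean [ 0.5548 -0.0933  0.114 ]
tab 70 (array([ 553.7, -105.9]), array([26. , 11.9]), 82.3) z [0.1268 0.1296 0.133 ] mean [ 0.5537 -0.1052  0.1297]
paddle_top outline 0.64 [358.3, 198.1, 384.3, 253.9] (array([563.1, -66.1]), array([ 56.9, 109.6]), 81.9)
paddle_top outline 0.42 [309.1, 159.8, 445.6, 305.6] (array([560.6, -89.7]), array([281.6, 329.8]), 82.4)
tab_top outline 0.6 [379.4, 182.0, 401.5, 273.4] (array([ 562.7, -102.5]), array([ 36. , 196.2]), 78.0)
tab_top outline 0.54 [450.4, 225.6, 490.2, 264.4] (array([ 532.5, -306.7]), array([90.8, 91.2]), 26.3)
```

Call:
jog_arm(
  rows=[
    [0.54,0,0,0,0,0,-6.2],
    [0.54,-0.02,0.03,0,0,0,0],
    [0.54,-0.02,0.03,0,0,0,0],
    [0.54,-0.02,0.03,0,0,0,0],
    [0.54,-0.02,0.03,0,0,0,0],
    [0.54,-0.02,0.03,0,0,0,0],
    [0.54,-0.02,0.03,0,0,0,0],
    [0.54,-0.02,0.03,0,0,0,0],
    [0.54,-0.02,0.03,0,0,0,0],
    [0.54,-0.02,0.03,0,0,0,0],
    [0.54,-0.02,0.03,0,0,0,0],
    [0.54,-0.02,0.03,0,0,0,0],
  ],
  grip_force=20,
)

```text
time_s: 2.0
tool_pos: [0.4556, 0.3663, 0.4051]
tool_rot: [180.0, -0.0, 82.2]
force: [0.9, 0.4, 0.4]
grip_width: 0.0401
```

Call:
jog_arm(
  rows=[
    [0.54,-0.0355,0.0114,0,0,0,0],
    [0.54,-0.0355,0.0114,0,0,0,0],
    [0.54,-0.0355,0.0114,0,0,0,0],
    [0.54,-0.0355,0.0114,0,0,0,0],
    [0.54,-0.0355,0.0114,0,0,0,0],
    [0.54,-0.0355,0.0114,0,0,0,0],
    [0.54,-0.0355,0.0114,0,0,0,0],
    [0.54,-0.0355,0.0114,0,0,0,0],
    [0.54,-0.0355,0.0114,0,0,0,0],
    [0.54,-0.0355,0.0114,0,0,0,0],
    [0.54,-0.0355,0.0114,0,0,0,0],
    [0.54,-0.0355,0.0114,0,0,0,0],
  ],
)

```text
time_s: 3.0
tool_pos: [0.5319, -0.0747, 0.4052]
tool_rot: [179.9, -0.0, 82.2]
force: [1.2, 0.4, -0.1]
grip_width: 0.04
```

Call:
jog_arm(
  rows=[
    [0.54,0,0,0.03,0,0,0],
    [0.54,0,0,0.03,0,0,0],
    [0.54,0,0,0,0,0,0],
    [0.54,0,0,0,0,0,0],
  ],
)

```text
time_s: 3.33
tool_pos: [0.5315, -0.0726, 0.3439]
tool_rot: [-179.8, 0.0, 82.2]
force: [0.8, 1.0, 0.9]
grip_width: 0.0399
```

```bash
python3 - <<'E'
from h import *
o=status.get_obs();print(o['tool_pos'],o['tool_rot'],o['force'],o['time_s'])
im,d=cams.read_camera('side');cv2.imwrite('pics/side1.png',cv2.resize(im[130:320,200:420,::-1],None,fx=3,fy=3))
E
```

```text
[ 0.5315051  -0.07261944  0.34389405] [-1.79816152e+02  2.98060401e-02  8.21842643e+01] [0.84257809 0.96765435 0.85682269] 3.3333
```

View pics/side1.png

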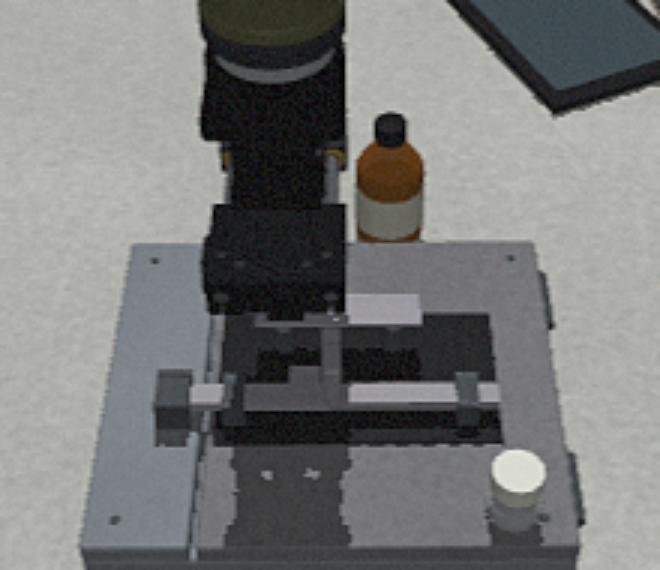

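The crop shows the gripper over the case, just on the keeper side of the tab (crop x ≈ 330) and over the paddle (crop y ≈ 310). The jar and the bottle are clear. I'm descending to just above the paddle.

Call:
jog_arm(
  rows=[
    [0.54,-0.001,0,0.015,0,0,0],
    [0.54,-0.001,0,0.015,0,0,0],
    [0.54,0,0,0.013,0,0,0],
    [0.54,0,0,0,0,0,0],
    [0.54,0,0,0,0,0,0],
    [0.54,0,0,0,0,0,0],
  ],
)

```text
time_s: 3.88
tool_pos: [0.5327, -0.0746, 0.3038]
tool_rot: [179.8, -0.0, 82.2]
force: [0.1, -0.2, 1.0]
grip_width: 0.0402
```

```bash
python3 - <<'E'
from h import *
o=status.get_obs();print(o['tool_pos'],o['tool_rot'],o['force'],o['wrist_torque'],o['time_s'])
im,d=cams.read_camera('side');cv2.imwrite('pics/side2.png',cv2.resize(im[200:300,220:400,::-1],None,fx=4,fy=4))
E
```

```text
[ 0.53266542 -0.07464168  0.30376646] [ 1.79824118e+02 -3.41471409e-02  8.22194160e+01] [ 0.05575076 -0.19013393  1.01910842] [ 0.01551589  0.02717321 -0.04405447] 3.8833
```

View pics/side2.png

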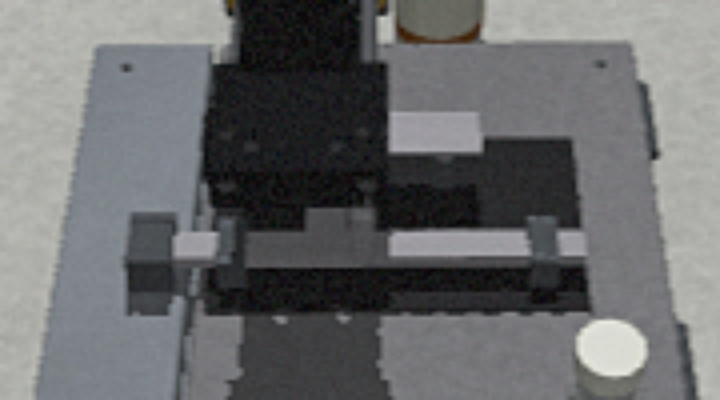

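The fingers are hidden behind the gripper body. The tab (crop ≈ 340, 215) is still shut and the paddle is undisturbed. From here I'll go by force.

Call:
jog_arm(
  rows=[
    [0.54,0,0,0.004,0,0,0],
    [0.54,0,0,0.004,0,0,0],
    [0.54,0,0,0.003,0,0,0],
    [0.54,0,0,0,0,0,0],
    [0.54,0,0,0,0,0,0],
  ],
)

```text
time_s: 4.35
tool_pos: [0.5324, -0.0749, 0.2914]
tool_rot: [179.9, -0.0, 82.2]
force: [1.7, -0.4, 3.2]
grip_width: 0.0403
```

Call:
jog_arm(
  rows=[
    [0.54,0,0,0.003,0,0,0],
    [0.54,0,0,0.003,0,0,0],
    [0.54,0,0,0,0,0,0],
    [0.54,0,0,0,0,0,0],
    [0.54,0,0,0,0,0,0],
  ],
)

```text
time_s: 4.77
tool_pos: [0.5323, -0.0748, 0.2853]
tool_rot: [179.9, -0.0, 82.2]
force: [1.5, 0.2, 5.2]
grip_width: 0.04
```

```bash
python3 - <<'E'
from h import *
o=status.get_obs();print(o['tool_pos'],o['tool_rot'],o['force'],o['wrist_torque'],o['time_s'])
for n in('side','top'):
    im,d=cams.read_camera(n);C=cloud(n,d)-[.5567,-.078,0]
    X=C@np.array([.9907,-.1357,0]);Y=C@np.array([.1357,.9907,0])
    m=(d>0)&(X>30e-3)&(X<56e-3)&(abs(Y-.0275)<.01)
    print(n,m.sum(),np.percentile(C[m][:,2],[10,50,90]))
E
```

```text
[ 0.53232821 -0.07483142  0.28528628] [ 1.79896306e+02 -2.68586793e-02  8.21747121e+01] [1.54066119 0.21603235 5.15223619] [ 0.21894949 -0.50222607 -0.06213058] 4.7667
side 189 [0.07705474 0.10097272 0.10410727]
top 107 [0.1021035  0.10395323 0.10629554]
```

The paddle is about 10 mm down (z 0.114 → 0.104) and the vertical force is 5 N, which fits the spring. Now I push the tab.

Call:
jog_arm(
  rows=[
    [0.54,0,0.003,0,0,0,0],
    [0.54,0,0.003,0,0,0,0],
    [0.54,0,0.003,0,0,0,0],
    [0.54,0,0.003,0,0,0,0],
    [0.54,0,0.003,0,0,0,0],
    [0.54,0,0.003,0,0,0,0],
    [0.54,0,0.003,0,0,0,0],
    [0.54,0,0.003,0,0,0,0],
    [0.54,0,0.003,0,0,0,0],
    [0.54,0,0.003,0,0,0,0],
    [0.54,0,0,0,0,0,0],
  ],
)

```text
time_s: 5.78
tool_pos: [0.5599, -0.079, 0.2837]
tool_rot: [-179.6, 0.0, 82.2]
force: [-5.1, 1.4, 6.9]
grip_width: 0.04
```

```bash
cat > m.py <<'E'
from h import *
o=status.get_obs();print(o['tool_pos'],o['tool_rot'],o['force'],o['wrist_torque'],o['time_s'])
for n in('side','top'):
    im,d=cams.read_camera(n);C=cloud(n,d)-[.5567,-.078,0]
    X=C@np.array([.9907,-.1357,0]);Y=C@np.array([.1357,.9907,0]);Z=C[...,2]
    m=(d>0)&(X>42e-3)&(X<56e-3)&(abs(Y-.0275)<.01)
    print(n,'paddle',m.sum(),np.percentile(Z[m],[10,50,90]))
    m=(d>0)&(abs(X-.015)<.05)&(abs(Y+.0275)<.014)&(Z>.1)&(Z<.135)
    if m.sum(): print(n,'tab',m.sum(),np.percentile(X[m],[5,50,95]),np.percentile(Z[m],[5,95]))
    cv2.imwrite(f'pics/{n}_%d.png'%(o['time_s']*100),cv2.resize(im[180:300,200:440,::-1],None,fx=3,fy=3))
E
python3 m.py
```

```text
[ 0.55993653 -0.07895591  0.28373563] [-1.79598086e+02  1.15058469e-02  8.21800277e+01] [-5.12633941  1.36930586  6.85836684] [0.33644966 1.13257393 0.02142488] 5.7833
side paddle 171 [0.07773566 0.46796611 0.4908454 ]
side tab 25 [0.01387652 0.01951942 0.02331353] [0.10100031 0.1105027 ]
top paddle 91 [0.10111457 0.48633437 0.49712738]
```

Bolt at about 19 mm with both contacts held. I'll continue to the stop, easing up 1 mm because the press has deepened slightly.

Call:
jog_arm(
  rows=[
    [0.54,0,0.0025,-0.0005,0,0,0],
    [0.54,0,0.0025,-0.0005,0,0,0],
    [0.54,0,0.0025,0,0,0,0],
    [0.54,0,0.0025,0,0,0,0],
    [0.54,0,0.0025,0,0,0,0],
    [0.54,0,0.0025,0,0,0,0],
    [0.54,0,0.0025,0,0,0,0],
    [0.54,0,0.0025,0,0,0,0],
    [0.54,0,0.0015,0,0,0,0],
    [0.54,0,0,0,0,0,0],
  ],
)

```text
time_s: 6.72
tool_pos: [0.5805, -0.0818, 0.2842]
tool_rot: [-179.5, 0.0, 82.2]
force: [-6.2, 0.9, 4.9]
grip_width: 0.0401
```

```bash
python3 m.py
```

```text
[ 0.5805197  -0.08180339  0.28421381] [-1.79460457e+02  1.57434928e-03  8.21616259e+01] [-6.19976107  0.92490644  4.85909787] [ 0.39306659  1.43043387 -0.00718734] 6.7167
side paddle 111 [0.19068358 0.50741334 0.5118483 ]
side tab 25 [0.03316071 0.03840141 0.0440473 ] [0.10177181 0.11084607]
top paddle 236 [0.19747694 0.50727214 0.51362164]
```

Bolt at about 39 mm. I'm backing off slightly, then lifting clear.

Call:
jog_arm(
  rows=[
    [0.54,0,0.001,0,0,0,0],
    [0.54,0,-0.003,0,0,0,0],
    [0.54,0,-0.003,-0.003,0,0,0],
    [0.54,0,-0.002,-0.008,0,0,0],
    [0.54,0,0,-0.015,0,0,0],
    [0.54,0,0,-0.03,0,0,0],
    [0.54,0,0,-0.04,0,0,0],
    [0.54,0,0,-0.04,0,0,0],
    [0.54,0.03,-0.02,0,0,0,0],
    [0.54,0.03,-0.02,0,0,0,0],
    [0.54,0.03,-0.02,0,0,0,0],
    [0.54,0.03,-0.02,0,0,0,0],
  ],
)

```text
time_s: 7.82
tool_pos: [0.5112, 0.0496, 0.4215]
tool_rot: [-179.9, 0.1, 82.1]
force: [0.7, -0.1, -0.6]
grip_width: 0.0401
```

Call:
jog_arm(
  rows=[
    [0.54,0.035,0,0,0,0,0],
    [0.54,0.035,0,0,0,0,0],
    [0.54,0.035,0,0,0,0,0],
    [0.54,0.035,0,0,0,0,0],
    [0.54,0.035,0,0,0,0,0],
    [0.54,0.035,0,0,0,0,0],
    [0.54,0,0,0,0,0,0],
    [0.54,0,0,0,0,0,0],
  ],
)

```text
time_s: 8.48
tool_pos: [0.5403, 0.2593, 0.4203]
tool_rot: [-179.8, 0.2, 82.5]
force: [0.4, -0.1, 0.5]
grip_width: 0.0397
```

```bash
python3 m.py; ls pics
```

```text
[0.54034931 0.25931486 0.42034596] [-1.79826917e+02  1.55592657e-01  8.24549020e+01] [ 0.40427326 -0.13361486  0.4789309 ] [-0.05180742  0.01746891  0.04948866] 8.4833
side paddle 101 [0.07751197 0.11181529 0.11454392]
side tab 136 [0.0328015  0.03832526 0.04400367] [0.10260351 0.13085149]
top paddle 60 [0.11212778 0.11429674 0.11658245]
top tab 84 [0.03350082 0.03854758 0.0445641 ] [0.10787369 0.13331203]
side0.png
side1.png
side2.png
side_578.png
side_671.png
side_848.png
top0.png
top_578.png
top_671.png
top_848.png
```

View pics/side_848.png

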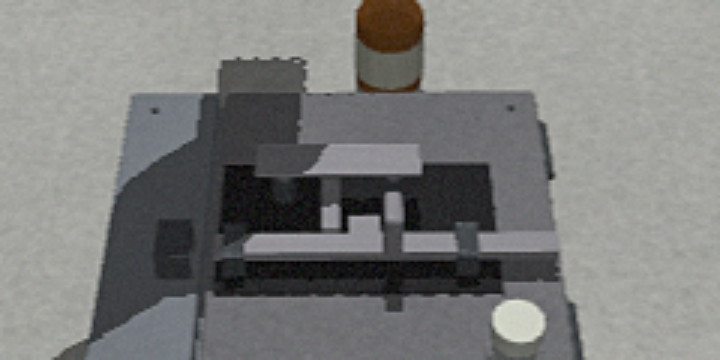

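```bash
python3 -c "
from h import *
for n in('side','top'): cams.read_camera(n)
for t in('jar','reagent','dish'):
  for n in('side','top'): print(t,n,[np.round(l['position'],1) for l in landmark_of(n,t)[:1]])
print(env.sign_off())"
```

```text
jar side [array([301.8, 371.3])]
jar top []
reagent side [array([205.2, 329.8])]
reagent top [array([200.9, 290.1])]
dish side [array([387.7, 313.5])]
dish top [array([246.3, 468.3])]
the job is handed in; nothing more can be done
None
```

The lid is unbolted and I handed the job in at about 8.6 s of the 32 s allowed; sign-off gives no verdict.

**What I did:** One fingertip pressed the catch paddle about 10 mm down. With it held, the other fingertip pushed the bolt's tab to its stop. I then let go and moved the arm well clear of the case.

**Last checks, from both cameras after letting go:**
- **Bolt:** the tab is at about 38.5 mm of its 40 mm, past the 34 mm needed. The last picture shows the bolt's end clear of the keeper.
- **Catch:** the paddle top is back at its starting height, at 0.112 m from the side camera and 0.114 m from the top. It measured about 0.114 m at rest.
- **Robot:** the force reading is near zero and nothing is in contact.
- **Jar, bottle and dish:** the jar and bottle are within 1–2 pixels of where they started in the side view. In the top view the bottle reads about 5 pixels off (roughly 10 mm) and the dish about 5 pixels off. I put that down to network scatter, since the arm never came near either.

**Checks that failed or were missing:**
- The top-camera network missed the jar on the last look, so its position rests on the side view alone.
- The side-camera network had not found the dish at the start, so there is no side-view comparison for it.
- While the gripper was in the way, the paddle height could not be read during the push. The catch being held down then rests on the vertical force of 5–7 N and the tool height.

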